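# Set the slope of the drawing desk

### The arm

A 6-joint arm with a two-finger parallel gripper is mounted at the origin on the work surface. World frame = base frame: x ahead of the robot, y to its left, z up, the work surface at z = 0. Lengths are in mm, angles in rad, forces in N, time in s.
With the tool pointing down it reaches from about 400 to 825 mm from the base axis. Payload 7 kg.
Tool frame: the origin (TCP) lies at the very end of the fingers, on their centre line; the grasp point (between the pads) lies 19 mm behind it; x points along the fingers, z is the direction in which the jaws open and shut, and the axes are right-handed (so a half turn about x gives the same grasp; the last joint's range is limited). The gripper opens to 88 mm and grips with 3 to 60 N. Pads are 19 mm wide; open, the fingers measure 130 mm over their backs; the gripper's body (78 mm by 193 mm) begins 47 mm behind the grasp point.
Start: joints at [-0.962, 0.359, 0.012, 0, -1.224, -0.288], TCP at [212.818, -640.55, 226.561] pointing down, gripper open.
Joint ranges: [-3.07, 3.07], [-1.43, 2.12], [-1.02, 1.25], [-3.03, 1.67], [-3.05, -0], [-3.03, 3.03]. Speed limits (rad/s): [2.39, 2.39, 3.01, 3.14, 3.14, 3.14].

### API

Orientations are given as a 3x3 rotation matrix whose columns are the frame's x, y, z axes.
In Python, from rig import goto, move_linear, move_j, command_gripper, pause, solve_ik, read_state, grab_frame, Unreachable, sign_off gives the robot as it stands. The module is installed in compiled form; this text tells all that it offers. Calls block until the motion is done:
- goto(position, orientation): joint-space move of the TCP to a pose.
- move_linear(position, frame=None, velocity=150): straight line of the TCP; frame=None keeps the orientation; velocity is the mean speed in mm/s.
- move_j(angles): joint-space move.
- command_gripper(opening, squeeze=None): finger opening in mm; squeeze is the grip in N (None keeps the last); returns when the fingers have stopped.
- pause(seconds).
- solve_ik(position, orientation): joint angles nearest the present ones, or None.
- read_state(): the state.
- grab_frame(name): name is "side" or "top" or "wrist"; returns a dict with "pixels" (420x560x3 uint8, blue, green, red), "range_z" (420x560 float32, mm along the optical axis (not along the pixel's ray), 0 where there is no reading), "fx", "fy", "cx", "cy" (pixels), "R" (3x3) and "t" (3): a world point X has camera coordinates R X + t. Camera axes: x right, y down, z forward; pixel columns grow to the right and rows downward; lengths in mm; the calibration is good to about 2 mm. A picture is of the moment at which its call begins.
A pose or a line that the arm cannot do raises Unreachable and nothing moves.
- sign_off(): hands the job in, once; it reports no verdict.
The state is a dict: "time_s": time; "joints": joint angles; "qvel": joint speeds; "effort": joint torques, N m; "ee_pos": TCP position; "ee_rot": TCP orientation; "ft_force": force on the tool from outside, world axes, zero at the start; "ft_torque": the same for the moment, N m; "opening": finger opening in mm.
Only numpy, scipy, OpenCV 4.12 (cv2) and the standard library are available. Lean on these libraries where they do the work, as an engineer would, in place of code of your own. Each camera call takes 0.05 s, during which the arm holds its last target.

### The job

I need the slope of the small drawing desk set, and my clamping key is in its drawer. Pull the drawer right out to its stop and leave it out, then raise the hinged board until its brass pointer lines up with the red index clip on the steel quadrant, and keep holding it there while I clamp it: the board is loose and falls if you let go, so finish still holding it up with the gripper. Leave the other things on the bench where they are.

Things in the scene. Friction and masses are not known exactly. Their poses are not given: they have to be found in the camera images.
- desk: wooden tilting drawing desk, a closed box 220 (x) by 300 (y) by 90 mm high, fixed to the bench. Origin: centre of its underside, on the bench. Its -x face (towards the robot) holds the drawer; the board on its top is hinged along its +y side; the steel quadrant stands at its +x face
- board: plywood drawing board 214 (x) by 317 (y) by 12 mm, about 0.75 kg, flat on the desk (top face 104 mm above the bench), swinging freely up about its hinge. Origin: middle of the hinge axis, 150 mm to desk +y of the desk's middle, 98 mm above the bench. Axes as the desk's when flat: hinge axis x, the board reaches to -y and that free edge rises (turn about -x, at most 0.84 rad)
- board_handle (a point): middle of the steel bow handle on the board's free edge: a round bar 11 mm thick, 100 mm long, parallel to the hinge (along desk x), its centre 35 mm off the 24 mm thick edge; 352 mm from the hinge axis, 94 mm above the bench when the board is flat. Axes as the board's
- pointer (a point): tip of the brass pointer at the +x end of the board, 119 mm to desk +x of the desk's middle and 235 mm from the hinge axis; it turns with the board and is level with the hinge axis when the board is flat
- index (a point): the mark: tip of the red index clip (10 mm wide, with a red round screw head of 18 mm) set on the slotted, graduated steel quadrant, 235 mm from the hinge axis and in the same plane as the pointer; the pointer tip falls on it when the board is at the wanted slope. Stands somewhere between 0.40 and 0.70 rad above level; stays put
- drawer (a joint): how far the drawer is out, m: 0 shut, 0.085 at its stop (it stays where it is left; slides with about 2 N of friction)
- drawer_handle (a point): middle of the drawer's steel bow handle: a round bar 11 mm thick, 100 mm long, along desk y, its centre 35 mm in front of the drawer front, 72 mm above the bench (32 mm below the board's top face). The drawer slides towards desk -x. Axes as the desk's
- key: steel T-handled clamping key, 120 by 70 by 9 mm, lying in the drawer; origin under its middle. Not to be handled
- tape: green roll of tape lying flat, 100 mm across, 24 mm high, a bystander; origin at the centre of its underside
- flux: amber glass jar with a white cap, 60 mm across, 90 mm high, a bystander; origin at the centre of its underside
- hammer: hammer 260 mm long lying on the bench, a bystander
- mug: blue mug, 80 mm across, 95 mm high, a bystander; origin at the centre of its underside
- bottle: blue plastic bottle, 68 mm across, 190 mm high, a bystander; origin at the centre of its underside
- brush: brush 200 mm long lying on the bench, a bystander

How it is judged:
By the outcome, as a careful person would: the job done as asked, in the order asked, and still so for the second after the job is handed in, while the arm keeps its last pose, push and grip.
It also fails if it takes over 46 s, if anything falls off the work surface, if the arm or the gripper's body presses on something with over 40 N, if the wrist force passes 120 N, or if a joint passes its speed limit or range.

## Working session

There is one attempt and no reset: what is moved stays moved. The work goes in short steps, each a Python script; the robot and the scene stay as the last script left them, time stands still between calls to the robot, and variables do not carry over. Pictures are saved under pics/ and viewed, and the job is handed in when it is done.

```bash
mkdir -p pics
python3 - <<'E'
from rig import *
import cv2,pickle
for n in ("side","top","wrist"):
    f=grab_frame(n); cv2.imwrite(f"pics/{n}0.png",f["pixels"]); pickle.dump(f,open(f"{n}0.pkl","wb"))
    print(n,f["fx"],f["R"].round(3).tolist(),f["t"].round(1).tolist())
s=read_state(); print(s)
E
```

```text
side 418.3046217463496 [[-0.85, -0.526, -0.021], [-0.353, 0.599, -0.719], [0.391, -0.604, -0.695]] [442.1, 271.5, 1026.8]
top 409.84913299436676 [[-0.001, -1.0, 0.019], [-0.987, -0.002, -0.159], [0.159, -0.019, -0.987]] [-35.2, 546.2, 1378.1]
wrist 339.5215092900034 [[-0.315, 0.949, 0.001], [0.92, 0.305, 0.244], [0.231, 0.078, -0.97]] [675.0, -31.5, 390.6]
{'time_s': 0.15, 'joints': array([-9.61905588e-01,  3.59236680e-01,  1.12976426e-02, -2.61433180e-04,
       -1.22408548e+00, -2.88080903e-01]), 'qvel': array([ 0.00089053, -0.00190175,  0.003095  ,  0.00092011,  0.00160674,
       -0.00182557]), 'effort': array([-1.20332425e-03, -5.83273172e+01,  2.93288541e+01,  7.00113952e+00,
        8.77188082e-03, -1.21895928e-04]), 'ee_pos': array([ 212.70941769, -640.23759936,  225.83974075]), 'ee_rot': array([[-5.00775828e-04, -9.49008388e-01, -3.15250421e-01],
       [ 1.14808205e-03, -3.15250798e-01,  9.49007701e-01],
       [-9.99999216e-01,  1.13306767e-04,  1.24740948e-03]]), 'ft_force': array([ 0.69211677, -0.10720808,  0.2536413 ]), 'ft_torque': array([ 0.02813   , -0.02524734,  0.02528249]), 'opening': 87.73050691033899}
```

```bash
ls
```

```text
pics
side0.pkl
top0.pkl
wrist0.pkl
```

View pics/side0.png

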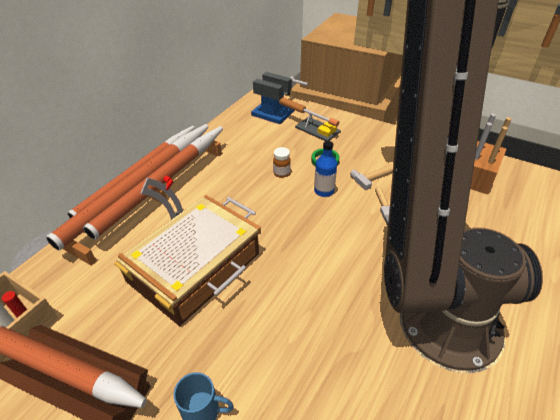

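View pics/top0.png

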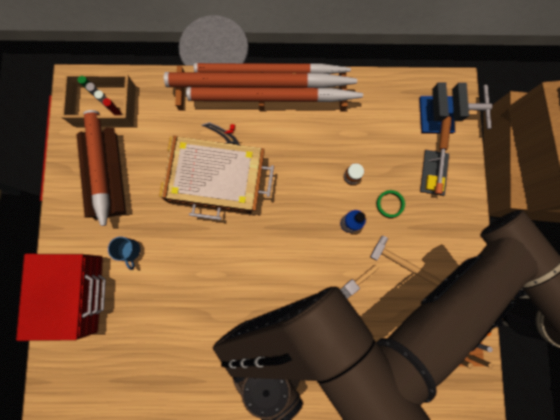

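View pics/wrist0.png

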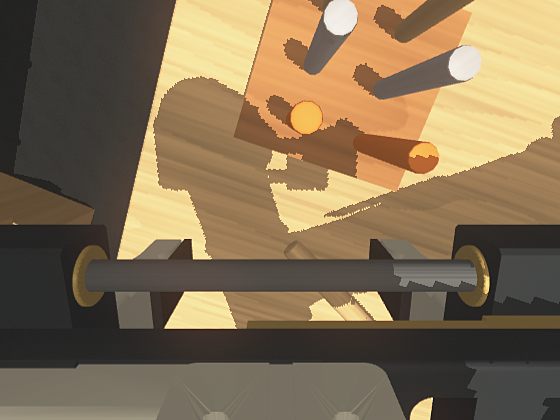

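The side view shows the desk at about (190,255), with the drawer handle at (226,280), the board handle at (240,208) and the red clip at about (167,182). In the top view the desk is at (214,175), the drawer handle at (207,214), the board handle at (268,183) and the clip at (232,130). Next I'll zoom in.

```bash
cat > h.py <<'E'
import numpy as np
def dep(f,u,v,z=None):
    z=f["range_z"][int(round(v)),int(round(u))] if z is None else z
    c=np.array([(u-f["cx"])/f["fx"]*z,(v-f["cy"])/f["fy"]*z,z])
    return f["R"].T@(c-f["t"])
def onplane(f,u,v,h):
    d=f["R"].T@np.array([(u-f["cx"])/f["fx"],(v-f["cy"])/f["fy"],1]); o=-f["R"].T@f["t"]
    return o+d*(h-o[2])/d[2]
def proj(f,X):
    c=f["R"]@np.asarray(X)+f["t"]; return np.array([f["fx"]*c[0]/c[2]+f["cx"],f["fy"]*c[1]/c[2]+f["cy"]])
def cloud(f):
    v,u=np.indices(f["range_z"].shape); z=f["range_z"].astype(float)
    c=np.stack([(u-f["cx"])/f["fx"]*z,(v-f["cy"])/f["fy"]*z,z],-1)
    return (c-f["t"])@f["R"]
E
python3 - <<'E'
import pickle,cv2,numpy as np
from h import *
for n,(u0,u1,v0,v1) in dict(side=(110,270,165,325),top=(150,285,110,230)).items():
    f=pickle.load(open(n+"0.pkl","rb"))
    c=cv2.resize(f["pixels"][v0:v1,u0:u1],None,fx=4.5,fy=4.5,interpolation=cv2.INTER_CUBIC)[:600]
    if n=="side": c=cv2.resize(f["pixels"][v0:v1,u0:u1],(600,600),interpolation=cv2.INTER_CUBIC)
    cv2.imwrite(f"pics/{n}0z.png",c)
    P=cloud(f); z=P[...,2]; ok=f["range_z"]>0
    reg=np.zeros_like(ok); reg[v0:v1,u0:u1]=1
    m=ok&reg.astype(bool)&(z>97)&(z<112)
    # board top restrict by connected component
    k,l,st,ce=cv2.connectedComponentsWithStats(m.astype(np.uint8)); i=1+np.argmax(st[1:,4]); 
    q=P[l==i]; print(n,st[i],"z",np.median(q[:,2]),cv2.minAreaRect(q[:,:2].astype(np.float32)))
    b=f["pixels"].astype(int); red=reg.astype(bool)&(b[...,2]>150)&(b[...,1]<60)&(b[...,0]<60)&ok
    vs,us=np.nonzero(red); print("red",len(vs)); 
    for a,b_ in list(zip(us,vs))[::6]: print((a,b_),P[b_,a].round(0))
E
```

```text
side [ 115  195  146  113 7386] z 105.03523090707868 ((661.033447265625, 180.28150939941406), (335.7704162597656, 233.52700805664062), 82.4959487915039)
red 58
(np.int64(166), np.int64(175)) [780. 101. 223.]
(np.int64(164), np.int64(177)) [779. 110. 223.]
(np.int64(163), np.int64(178)) [779. 114. 222.]
(np.int64(169), np.int64(178)) [764. 107. 223.]
(np.int64(168), np.int64(179)) [763. 112. 224.]
(np.int64(166), np.int64(180)) [766. 117. 223.]
(np.int64(167), np.int64(181)) [763. 117. 220.]
(np.int64(168), np.int64(182)) [762. 115. 216.]
(np.int64(170), np.int64(183)) [753. 117. 218.]
(np.int64(167), np.int64(186)) [756. 127. 214.]
top [ 159  135  106   75 5722] z 103.83181962560798 ((659.4381103515625, 181.44189453125), (326.0282287597656, 226.68411254882812), 82.40970611572266)
red 25
(np.int64(231), np.int64(125)) [773. 109. 227.]
(np.int64(234), np.int64(126)) [771. 100. 224.]
(np.int64(231), np.int64(128)) [764. 109. 225.]
(np.int64(230), np.int64(130)) [761. 113. 216.]
(np.int64(231), np.int64(131)) [756. 109. 222.]
```

View pics/side0z.png

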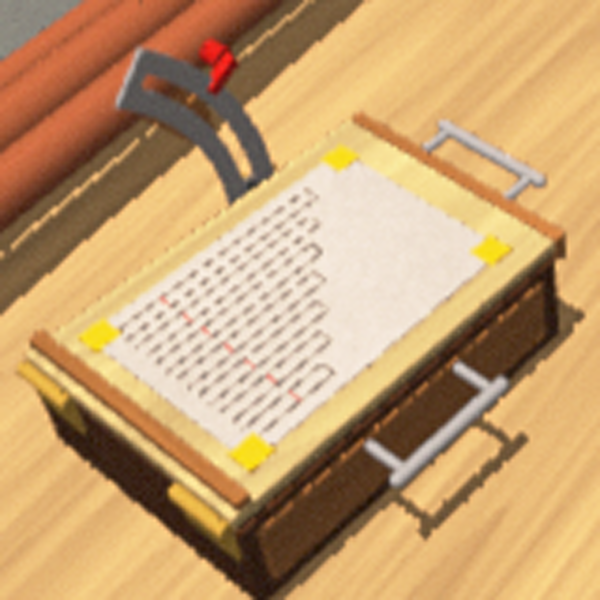

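View pics/top0z.png

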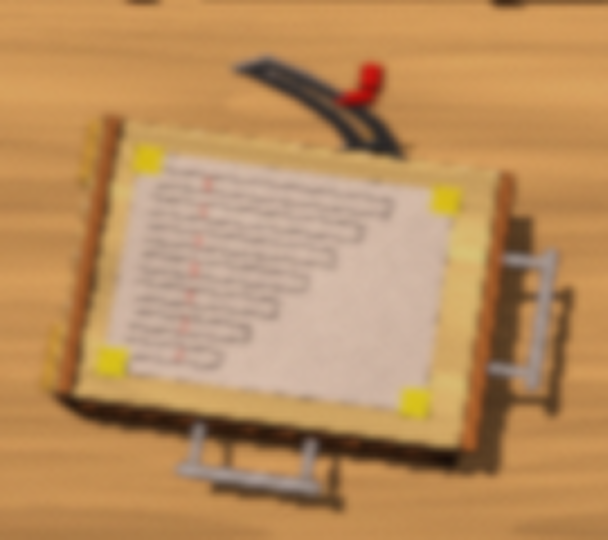

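The zooms show the handles and the clip tip: top (342,101) and side (214,88) in zoom pixels. I'll fit the desk pose and slope to these keypoints.

```bash
cat > fit.py <<'E'
import pickle,numpy as np
from h import *
from scipy.optimize import least_squares
S=pickle.load(open("side0.pkl","rb"));T=pickle.load(open("top0.pkl","rb"))
zt=lambda a,b:np.array([150+a/4.5-.4,110+b/4.5-.4]); zs=lambda a,b:np.array([110+a/3.75-.4,165+b/3.75-.4])
def frame(p):
    c,s=np.cos(p[2]),np.sin(p[2]); return lambda X:np.array([p[0]+c*X[0]-s*X[1],p[1]+s*X[0]+c*X[1],X[2]])
def tipd(th,r=235,x=119): return [x,150-r*np.cos(th),98+r*np.sin(th)]
obs=[(T,zt(181,470),(-145,50,72)),(T,zt(325,488),(-145,-50,72)),(T,zt(551,257),(50,-202,94)),(T,zt(533,385),(-50,-202,94)),
(S,zs(400,480),(-145,50,72)),(S,zs(502,383),(-145,-50,72)),(S,zs(443,127),(50,-202,94)),(S,zs(542,182),(-50,-202,94)),
(T,zt(505,178),(107,-167,104)),(T,zt(468,447),(-107,-167,104))]
def res(p):
    w=frame(p); r=[proj(f,w(X))-o for f,o,X in obs]
    return np.array(r).ravel()
s=least_squares(res,[660,180,-.13]); p=s.x
if __name__=="__main__":
    print(p,res(p).reshape(-1,2).round(1).tolist()); w=frame(p)
    for f,o in((T,zt(342,101)),(S,zs(214,88))):
        r=least_squares(lambda a:proj(f,w(tipd(a[0])))-o,[.55]); print("th",r.x,r.fun)
    print("dh",w((-145,0,72)),"bh",w((0,-202,94)), "bystander depth", dep(S,167,188))
E
python3 fit.py
```

```text
[ 6.51914352e+02  1.89317643e+02 -1.24412929e-01] [[0.2, 0.3], [-2.4, -0.0], [-0.7, -0.4], [-0.4, -0.2], [0.4, -0.3], [0.3, 0.2], [0.2, -0.0], [-0.5, -0.3], [1.4, -1.0], [1.3, 0.9]]
th [0.52446122] [ 1.73195522 -2.79211782]
th [0.46445784] [ 2.17582927 -2.44563823]
dh [508.03510215 207.31101527  72.        ] bh [626.84772333 -11.12103606  94.        ] bystander depth [757.39930537 127.08042235 206.1407113 ]
```

Run:
```python
import pickle,numpy as np
from rig import *
from fit import *
W=pickle.load(open("wrist0.pkl","rb")); st=read_state()
c=-W["R"].T@W["t"]; print("cam in tool",st["ee_rot"].T@(c-st["ee_pos"]),"fwd",st["ee_rot"].T@W["R"][2])
w=frame(p);a=p[2];dy=np.array([-np.sin(a),np.cos(a),0]);dx=np.array([np.cos(a),np.sin(a),0])
def ori(th=0): # rotated about -dx by th
    from scipy.spatial.transform import Rotation as Ro
    R0=np.column_stack([[0,0,-1],-dx,dy]); return Ro.from_rotvec(-dx*th).as_matrix()@R0
for th in (0,.2,.4,.5,.6,.7):
    q=np.array(w((0,150-352*np.cos(th-.011),98+352*np.sin(th-.011))))+0
    t=q+ori(th)[:,0]*12
    print(th,q.round(0),solve_ik(t,ori(th)))
for X in((-127,0,60),(-127,0,300),(-215,0,60)): print(X,solve_ik(w(X),ori()))
# finger geometry in wrist depth: points near tool
P=(cloud(W)-st["ee_pos"])@st["ee_rot"]; ok=W["range_z"]>0
m=ok&(P[...,0]>-60)&(P[...,0]<5)&(abs(P[...,2])<75)&(abs(P[...,1])<60)
Q=P[m]; 
for lo in range(-60,5,6):
    k=Q[(Q[:,0]>=lo)&(Q[:,0]<lo+6)]
    if len(k): print(lo,len(k),"y",k[:,1].min().round(),k[:,1].max().round(),"|z|",abs(k[:,2]).min().round(),abs(k[:,2]).max().round())
```

```text
cam in tool [-159.88952418   64.8844624    -0.52955747] fwd [ 9.69728464e-01 -2.44185751e-01 -1.56600831e-04]
0 [627. -11.  94.] [ 0.29320553  0.40420691 -0.27646542  0.         -0.89012399 -1.98841478]
0.2 [628.  -5. 164.] [ 0.4033986   0.36139742 -0.25857481  0.1979252  -1.06100647 -2.20496864]
0.4 [630.  15. 232.] [ 0.51234957  0.36499441 -0.19277284  0.33341427 -1.27546349 -2.34777255]
0.5 [632.  30. 263.] [ 0.56490867  0.38317273 -0.14700221  0.38564347 -1.38907945 -2.39806918]
0.6 [634.  48. 294.] [ 0.6150209   0.41118307 -0.09493507  0.43139091 -1.50342834 -2.43704146]
0.7 [637.  69. 322.] [ 0.66191724  0.44805681 -0.03790467  0.47303148 -1.61675372 -2.46605157]
(-127, 0, 60) [ 0.71851261  0.34331636 -0.44036596  0.         -0.78711401 -2.41372187]
(-127, 0, 300) [ 0.71851261  0.13708912 -0.11740671  0.         -1.31630049 -2.41372187]
(-215, 0, 60) [ 8.60785232e-01  2.36144791e-01 -6.05298782e-01 -4.44089210e-16
 -7.29352753e-01 -2.55599449e+00]
-60 557 y -5.0 11.0 |z| 46.0 51.0
-54 810 y -10.0 8.0 |z| 43.0 49.0
-48 734 y -10.0 5.0 |z| 43.0 49.0
-42 269 y -10.0 1.0 |z| 43.0 45.0
-36 232 y -10.0 11.0 |z| 43.0 61.0
-30 439 y -11.0 11.0 |z| 43.0 61.0
-24 549 y -11.0 11.0 |z| 43.0 60.0
-18 433 y 3.0 11.0 |z| 43.0 60.0
-12 405 y 0.0 11.0 |z| 43.0 60.0
-6 166 y -1.0 10.0 |z| 43.0 59.0
0 708 y 41.0 60.0 |z| 9.0 75.0
```

```bash
cat > c.py <<'E'
from rig import *
from fit import *
from scipy.spatial.transform import Rotation as Ro
import cv2,os
if os.path.exists("p.npy"): p=np.load("p.npy")
w=frame(p);a=p[2];dy=np.array([-np.sin(a),np.cos(a),0]);dx=np.array([np.cos(a),np.sin(a),0])
def ori(th=0): return Ro.from_rotvec(-dx*th).as_matrix()@np.column_stack([[0,0,-1],-dx,dy])
def shot(cam,name):
    f=grab_frame(cam); cv2.imwrite(f"pics/{name}.png",f["pixels"]); pickle.dump(f,open(name+".pkl","wb")); return f
def st(m=""):
    s=read_state(); print(m,"t",round(s["time_s"],2),s["ee_pos"].round(1),"F",s["ft_force"].round(1),"op",round(s["opening"],1))
E
python3 - <<'E'
from c import *
s=read_state(); move_linear(s["ee_pos"]+[0,0,80],velocity=250); st()
goto(w((-140,-60,300)),ori()); st()
command_gripper(0,20); st(); shot("wrist","w1"); shot("side","s1"); st()
E
```

```text
t 0.62 [ 212.9 -640.4  306.9] F [ 0.3 -0.3 -0.1] op 87.6
 t 3.57 [505.7 146.7 300. ] F [ 0.8  0.3 -0.2] op 87.7
 t 4.99 [505.6 147.2 300. ] F [-0.4  0.6 -0.2] op 0.4
 t 5.09 [505.6 147.2 300. ] F [ 0.  -0.6 -0.1] op 0.0
```

View pics/w1.png

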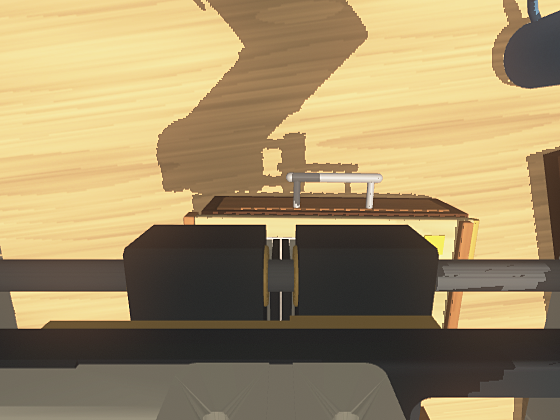

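View pics/s1.png

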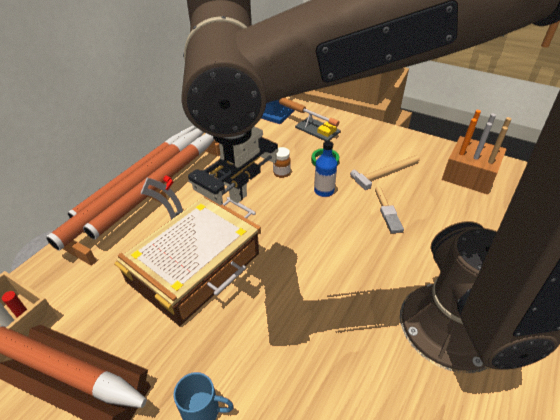

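The wrist view shows the drawer bar from (288,177) to (382,178), with the drawer front top edge at about row 197. The side view shows the desk unobstructed and undisturbed.

Run:
```python
from c import *
f=pickle.load(open("w1.pkl","rb"))
for u,v in((290,177.5),(380,178)): print(onplane(f,u,v,72),dep(f,u,v))
m=(onplane(f,290,177.5,72)+onplane(f,380,178,72))/2
print("fit",w((-145,0,72)),"meas",m, "in desk",dx@(m-w((0,0,72))),dy@(m-w((0,0,72))))
d=onplane(f,290,177.5,72)-onplane(f,380,178,72); print(np.linalg.norm(d),"yaw",np.arctan2(-d[0],d[1])*np.sign(d[1]))
# board top points in three views: yaw of edges
for n in("w1","s1","top0","side0"):
    f=pickle.load(open(n+".pkl","rb"));P=cloud(f);D=P-w((0,0,0));X=D@dx;Y=D@dy
    m=(f["range_z"]>0)&(abs(P[...,2]-94)<9)&(Y<-180)&(Y>-225)&(abs(X)<65)
    q=P[m]; 
    m2=(f["range_z"]>0)&(abs(P[...,2]-74)<9)&(X<-130)&(X>-170)&(abs(Y)<40)
    print(n,"bh",m.sum(),np.median(Y[m]) if m.any() else 0,np.percentile(X[m],[2,98]) if m.any() else 0,"dh",m2.sum(),np.median(X[m2]) if m2.any() else 0)
```

```text
[504.58887623 157.95790149  72.        ] [503.3299136  157.89543283  79.72265463]
[518.04218015 260.89142967  72.        ] [516.60841076 258.90877218  79.25243819]
fit [508.03510215 207.31101527  72.        ] meas [511.31552819 209.42466558  72.        ] in desk -142.00721695086327 2.5043886040897303
103.80897172791137 yaw -3.0116303782029075
w1 bh 0 0 0 dh 705 -143.06974116326612
s1 bh 128 -198.43168224609144 [-53.07393593  49.1899103 ] dh 136 -146.04176099873683
top0 bh 126 -202.99027421012485 [-51.17902366  51.33159042] dh 80 -143.87846692026432
side0 bh 142 -198.34850715087103 [-52.96287754  48.19606813] dh 135 -145.9825795018625
```

```bash
python3 - <<'E'
from c import *
np.save("p.npy",[p[0]+1.5,p[1]+1.2,-0.1275])
E
python3 - <<'E'
from c import *
R=ori(); y=0
move_linear(w((-124,y,95)),R,velocity=200); st()
shot("wrist","w2")
move_linear(w((-124,y,58)),velocity=80); st("down")
move_linear(w((-200,y,58)),velocity=100); st("pull")
for x in range(-204,-226,-3):
    move_linear(w((x,y,58)),velocity=40); s=read_state(); F=s["ft_force"]@dx; print(x,F.round(1))
    if abs(F)>12: break
st()
shot("wrist","w3");shot("side","s3")
E
```

```text
t 6.32 [530.9 206.5  96. ] F [0.4 0.8 0.5] op 0.7
down t 6.97 [530.5 206.3  58.1] F [ 0.6 -0.2 -0.5] op 0.5
pull t 7.88 [454.9 215.7  57.9] F [ 0.4  0.3 -0.2] op 0.7
-204 -0.0
-207 0.2
-210 -0.2
-213 10.1
-216 28.3
 t 9.13 [442.9 217.8  58.3] F [ 27.  -12.5 -16.3] op 0.3
```

View pics/s3.png

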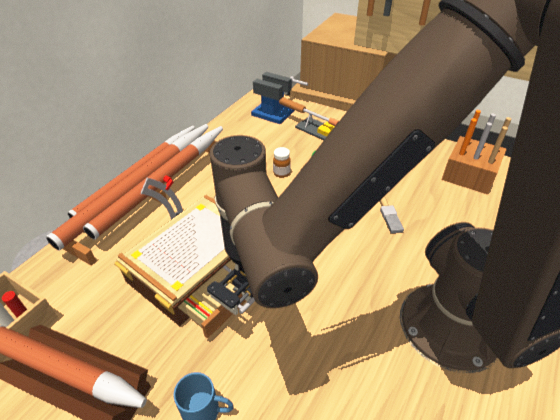

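View pics/w3.png

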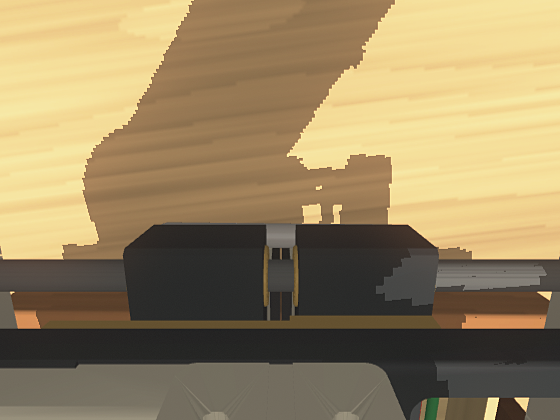

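The side view shows the drawer out with its contents visible at about (200,308). The stop was felt at finger x = -213, where -213.5 was predicted. Next I release and look at the board handle.

Run:
```python
from c import *
s=read_state(); q=s["ee_pos"]
move_linear(w((-210,0,58)),velocity=60); st("rel")
move_linear(w((-210,0,180)),velocity=250); 
goto(w((-20,-202,230)),ori()); st()
command_gripper(27); shot("wrist","w4");shot("side","s4");shot("top","t4"); st()
```

```text
rel t 9.48 [445.  217.   57.8] F [-0.2  0.4 -0.3] op 0.5
 t 11.22 [607.3  -6.6 229.2] F [-0.5 -0.4  0.1] op 0.2
 t 12.05 [607.9  -7.4 230. ] F [0.  0.2 0.1] op 27.0
```

View pics/w4.png

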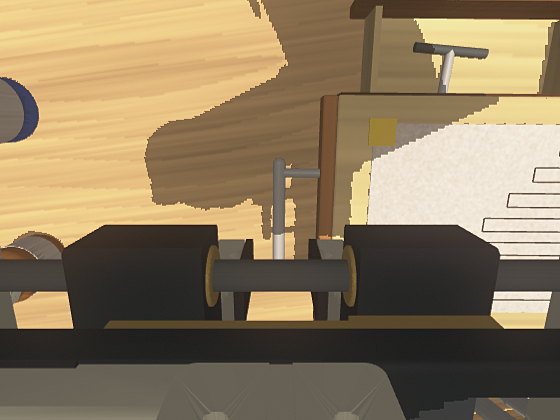

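View pics/s4.png

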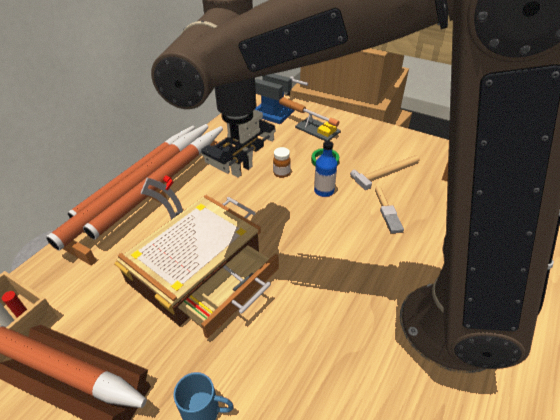

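View pics/t4.png

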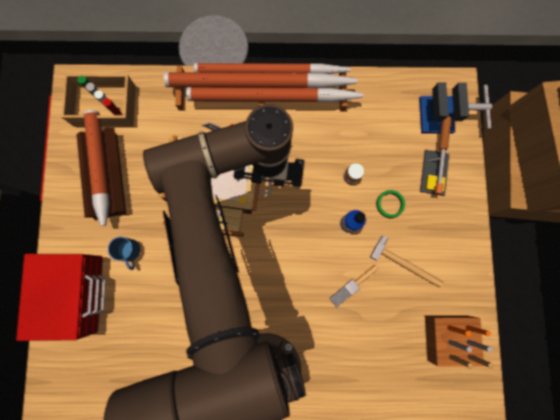

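The wrist view shows the board bar along column 279 (rows 160-260), nearly centred between the jaws. The side view shows the drawer left fully out with the key in it at about (240,280).

Run:
```python
from c import *
f=pickle.load(open("w4.pkl","rb")); T=pickle.load(open("t4.pkl","rb"))
o=w((0,0,0))
for u,v in((279.3,165),(279,200),(278.5,235)):
    m=onplane(f,u,v,94)-o; d=dep(f,u,v)-o; print(m@dx,m@dy,"depth",d@dx,d@dy,d[2])
P=cloud(f);D=P-o;X=D@dx;Y=D@dy
m=(f["range_z"]>0)&(abs(P[...,2]-97)<8)&(Y<-190)&(Y>-220)&(abs(X)<60); print(m.sum(),np.polyfit(X[m],Y[m],1),X[m].min(),X[m].max(),P[m][:,2].max())
for n,u,v,h in(("flux",355,172,90),("bottle",358,215,190)):
    q=onplane(T,u,v,h)-o; print(n,q+o,q@dx,q@dy)
```

```text
-48.082057026147375 -203.3896451086277 depth -49.10215101796167 -203.36083333062743 102.25025865773648
-16.784440484034388 -203.68272197306675 depth -18.332048212458552 -203.6524793865252 100.74714873031894
16.17364797867383 -204.17495487169478 depth 13.533458906661854 -204.12733580448585 101.74908873226937
1305 [-3.01249936e-02 -2.03768887e+02] -54.50682859958367 38.52191142989046 103.31018294051545
flux [ 658.82982618 -303.10155326   90.        ] 68.13758370828052 -488.9238264939866
bottle [ 496.55156212 -286.45436195  190.        ] -94.94021909558263 -493.04622837925154
```

Run:
```python
from c import *
move_linear(w((0,-203.5,115)),velocity=200); st()
move_linear(w((0,-203.5,79)),velocity=60); st("down")
command_gripper(5,35); st("closed")
s=read_state(); print(s["ft_force"]@dy)
shot("wrist","w5")
```

```text
t 12.78 [628.1 -11.3 115.9] F [0.7 0.1 0.7] op 26.8
down t 13.53 [627.7 -11.3  79. ] F [-0.1  0.4  0. ] op 27.1
closed t 13.97 [627.7 -11.6  79.3] F [-0.1 -2.2  1.5] op 10.3
-2.213995374461098
```

View pics/w5.png

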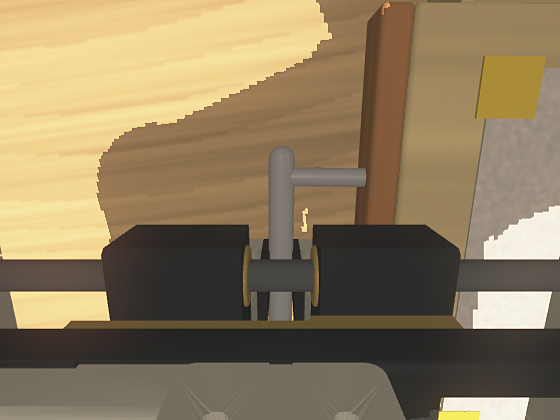

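The wrist view shows the bar clamped between the pads at (281,250), opening 10.3 mm. Now I raise to 0.40 rad along the arc and look.

```bash
cat >> c.py <<'E'
def arc(th):
    H=np.array([-203.5+352,98.]); r=np.array([-203.5,79.])-H
    # turn about -x: angle -th about +x
    c_,s_=np.cos(-th),np.sin(-th)
    yz=H+np.array([c_*r[0]-s_*r[1],s_*r[0]+c_*r[1]])
    return w((0,yz[0],yz[1]))
def raise_to(t0,t1,v=60,n=0.06):
    k=max(1,int(np.ceil(abs(t1-t0)/n)))
    for t in np.linspace(t0,t1,k+1)[1:]:
        move_linear(arc(t),ori(t),velocity=v)
        s=read_state(); print(round(t,3),s["ft_force"].round(1),s["ft_torque"].round(2),round(s["opening"],1))
E
python3 - <<'E'
from c import *
raise_to(0,.42,80); st()
for c,n in(("wrist","w6"),("side","s6"),("top","t6")): shot(c,n)
f=pickle.load(open("s6.pkl","rb")); cv2.imwrite("pics/s6z.png",cv2.resize(f["pixels"][100:300,90:300],None,fx=2.8,fy=2.8,interpolation=cv2.INTER_CUBIC))
E
```

```text
0.06 [ 4.1 -6.4 -3.1] [-1.74 -1.12  0.06] 10.2
0.12 [ 3.9 -6.1 -2.5] [-1.72 -1.34  0.12] 9.7
0.18 [ 3.7 -6.7 -1.8] [-1.72 -1.44  0.23] 9.7
0.24 [ 3.6 -8.3 -2.2] [-1.73 -1.64  0.36] 10.0
0.3 [ 4.4 -8.  -1.1] [-1.72 -1.83  0.54] 10.3
0.36 [ 5.3 -9.1 -0.8] [-1.63 -1.97  0.77] 9.7
0.42 [ 5.  -9.7  0.5] [-1.55 -2.01  0.9 ] 10.2
 t 16.94 [630.7  10.9 223.9] F [ 5.  -9.7  0.5] op 10.2
```

View pics/s6z.png

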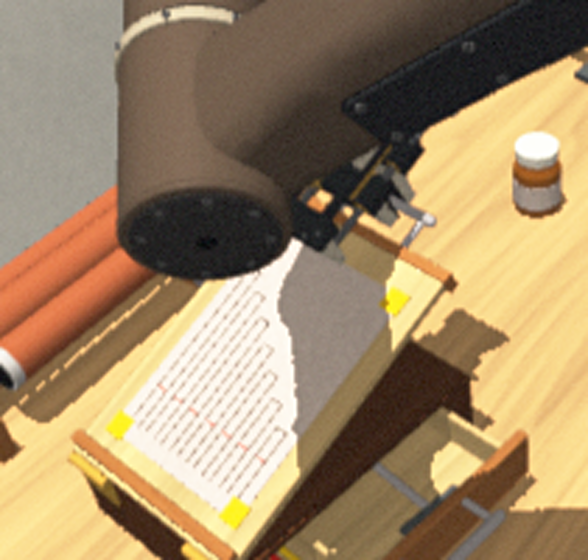

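View pics/w6.png

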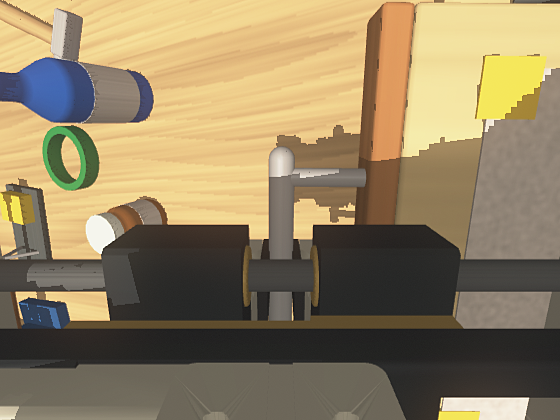

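View pics/t6.png

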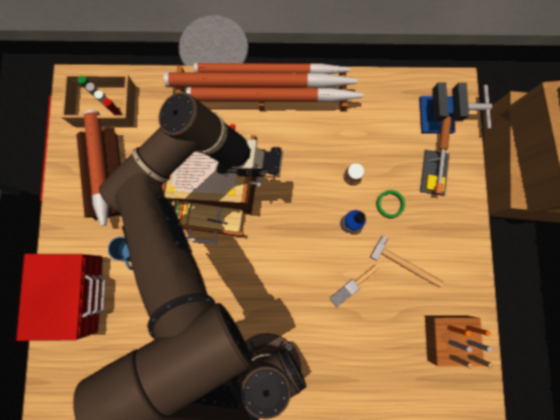

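The board follows the arc, but the arm hides the clip in the side view. I'll zoom into earlier frames to pin down the clip tip.

Run:
```python
from c import *
f=[pickle.load(open(n+".pkl","rb")) for n in("side0","s1","s4")]
A=np.mean([cv2.resize(x["pixels"][160:225,135:200],(600,600),interpolation=cv2.INTER_CUBIC).astype(float) for x in f],0)
# overlay: candidate tips for theta (head estimate) 
for th in (.40,.45,.5,.55,.6):
    for r,col in((235,(0,255,0)),(255,(255,0,0))):
        u=(proj(f[0],w(tipd(th,r)))-[135,160]+.5)*600/65; cv2.circle(A,tuple(int(i) for i in u),3,col,-1)
cv2.imwrite("pics/sz.png",A)
t=pickle.load(open("top0.pkl","rb"));t6=pickle.load(open("t6.pkl","rb"))
B=[]
for x in(t,t6):
    b=cv2.resize(x["pixels"][110:160,195:245],(400,400),interpolation=cv2.INTER_CUBIC)
    if x is t:
      for th in (.40,.45,.5,.55,.6):
        for r,col in((235,(0,255,0)),(255,(255,0,0))):
          u=(proj(x,w(tipd(th,r)))-[195,110]+.5)*8; cv2.circle(b,tuple(int(i) for i in u),2,col,-1)
    B.append(b)
cv2.imwrite("pics/tz.png",np.hstack(B))
P=cloud(f[0]);D=P-w((0,0,0))
b=f[0]["pixels"].astype(int); red=(b[...,2]>120)&(b[...,1]<70)&(b[...,0]<70); red[:170]=0;red[195:]=0;red[:,:158]=0;red[:,178:]=0
X=(D@dx)[red];Y=(D@dy)[red];Z=D[...,2][red]
for v,u in np.argwhere(red)[::2]:
    q=D[v,u]; y=150-(q@dy); z=q[2]-98; print((int(u),int(v)),round(q@dx),round(np.hypot(y,z)),round(np.arctan2(z,y),3))
```

```text
(173, 170) 298 355 -0.048
(172, 171) 298 351 -0.055
(169, 173) 296 337 -0.051
(165, 175) 297 321 -0.05
(167, 175) 294 326 -0.054
(165, 176) 133 251 0.532
(167, 176) 129 254 0.523
(163, 177) 291 308 -0.043
(165, 177) 130 249 0.535
(167, 177) 123 251 0.542
(169, 177) 122 254 0.519
(163, 178) 134 244 0.535
(165, 178) 128 246 0.535
(167, 178) 123 249 0.533
(169, 178) 121 252 0.518
(162, 179) 292 304 -0.062
(164, 179) 132 243 0.523
(166, 179) 123 245 0.539
(168, 179) 118 248 0.533
(170, 179) 117 251 0.512
(163, 180) 289 305 -0.072
(165, 180) 124 242 0.535
(167, 180) 122 245 0.52
(169, 180) 117 248 0.516
(171, 180) 113 250 0.511
(165, 181) 124 240 0.526
(167, 181) 118 242 0.527
(169, 181) 117 245 0.51
(171, 181) 111 248 0.508
(167, 182) 118 240 0.521
(169, 182) 111 243 0.525
(171, 182) 108 246 0.515
(168, 183) 114 239 0.516
(170, 183) 108 242 0.518
(167, 184) 113 236 0.526
(169, 184) 109 238 0.518
(167, 185) 111 233 0.525
(169, 185) 112 237 0.494
(168, 186) 109 233 0.511
(167, 187) 111 229 0.507
(166, 188) 111 225 0.512[ WARN:0@0.140] global loadsave.cpp:1063 imwrite_ Unsupported depth image for selected encoder is fallbacked to CV_8U.
```

View pics/sz.png

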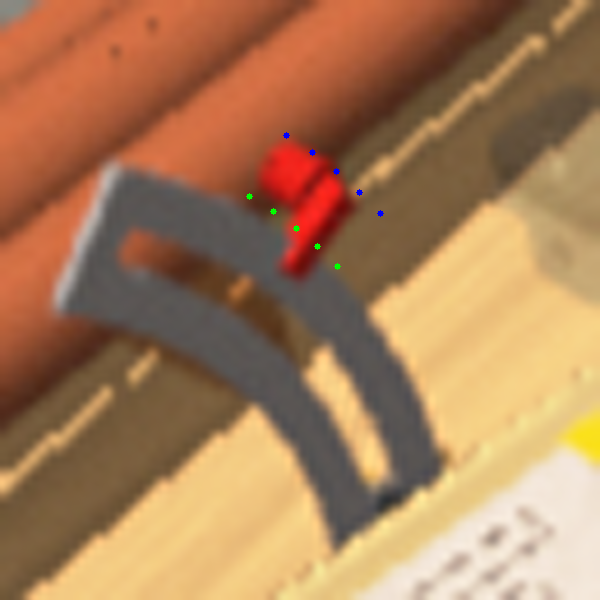

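View pics/tz.png

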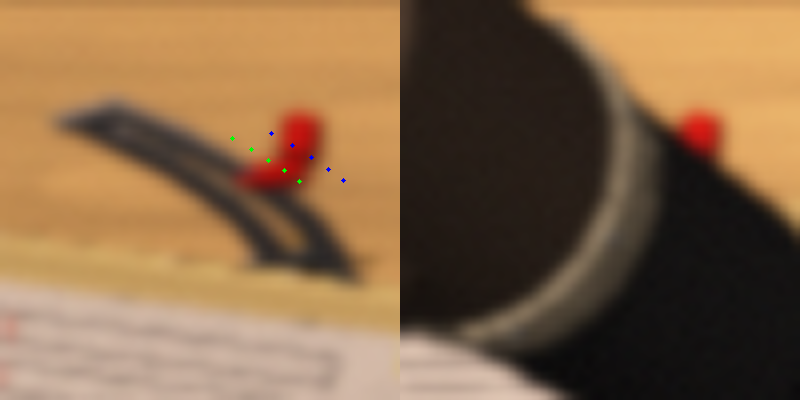

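Run:
```python
from c import *
zs=lambda a,b:np.array([135+a/9.2308-.5,160+b/9.2308-.5]); zt=lambda a,b:np.array([195+a/8-.5,110+b/8-.5])
def tri(a,b):
    r=least_squares(lambda X:np.r_[proj(S,X)-a,proj(T,X)-b],w((119,-50,210))); q=r.x-w((0,0,0))
    X,y,z=q@dx,150-q@dy,q[2]-98; print(round(X,1),"r",np.hypot(y,z).round(1),"th",np.arctan2(z,y).round(3),r.fun.round(2))
print("tip");tri(zs(295,270),zt(243,183)); tri(zs(299,262),zt(250,180))
print("clip outer corner/mid");tri(zs(325,190),zt(290,178))
print("head front");tri(zs(285,175),zt(300,118))
print("quad top-left corner");tri(zs(112,165),zt(58,120))
# quadrant plane x from depth; depth of board angle now
for n in("side0","s1","s4","top0"):
    f=pickle.load(open(n+".pkl","rb"));P=cloud(f)-w((0,0,0)); b=f["pixels"].astype(int)
    g=(b.max(-1)-b.min(-1)<22)&(b.max(-1)<125)&(b.max(-1)>40)&(f["range_z"]>0)
    X=P@dx;Y=P@dy;Z=P[...,2]; m=g&(X>90)&(X<140)&(Z>120)&(Y<0)&(Y>-120)
    R=np.hypot(150-Y[m],Z[m]-98);print(n,m.sum(),np.median(X[m]),np.percentile(R,[3,50,97]))
    b2=(abs(Z-104)<8)&(abs(X)<80)&(Y<100)&(Y>-130)&(f["range_z"]>0); print("  flat z",np.median(Z[b2]), np.polyfit(Y[b2],Z[b2],1))
for n in("s6","t6"):
    f=pickle.load(open(n+".pkl","rb"));P=cloud(f)-w((0,0,0));b=f["pixels"].astype(int)
    X=P@dx;Y=P@dy;Z=P[...,2]; zz=98+np.tan(.42)*(150-Y)+6/np.cos(.42)
    m=(abs(Z-zz)<12)&(abs(X)<95)&(Y<110)&(Y>-130)&(f["range_z"]>0)&(b[...,2]>100)
    k=np.polyfit(Y[m],Z[m],1); print(n,m.sum(),"board th",-np.arctan(k[0]), "off",np.median(Z[m]-zz[m]))
```

```text
tip
109.9 r 224.6 th 0.503 [ 0.01  0.   -0.01 -0.02]
111.3 r 227.2 th 0.499 [-0.01 -0.    0.01  0.01]
clip outer corner/mid
111.0 r 248.8 th 0.524 [ 0.71  0.15 -0.46 -0.73]
head front
135.7 r 246.6 th 0.496 [-0.16 -0.03  0.11  0.16]
quad top-left corner
95.1 r 236.8 th 0.936 [-0.71 -0.15  0.51  0.75]
side0 370 112.29713515349013 [190.42055081 217.70124999 229.01146575]
  flat z 105.45387527923837 [-3.32786548e-04  1.05449328e+02]
s1 364 112.21480812826246 [190.31041606 217.47790681 228.94185529]
  flat z 105.41092043486174 [2.30430079e-04 1.05425132e+02]
s4 366 112.28570257510854 [190.54561838 217.68344398 229.4956902 ]
  flat z 105.39497720564047 [5.64636426e-04 1.05430722e+02]
top0 72 112.08632376987373 [197.93450179 215.0324861  228.80280932]
  flat z 104.21283223745053 [-3.13939690e-04  1.04187929e+02]
s6 5803 board th 0.41661137947594074 off 0.1828640262185104
t6 2072 board th 0.41672437356715575 off -2.0376816746093738
```

Triangulation puts the index at 0.50-0.525 rad, but the tip radius comes out at 225 instead of 235, which isn't good enough. There's time (17 of 46 s) to lower the board, look at the clip closely with the wrist camera and regrip. Checking the IK first.

```bash
cat >> c.py <<'E'
def vori(t,sg):  # tool dir tilt t from vertical toward +dx, z=sg*dy
    x=np.sin(t)*dx+np.array([0,0,-np.cos(t)]); z=sg*dy; return np.column_stack([x,np.cross(z,x),z])
E
python3 - <<'E'
from c import *
q0=read_state()["joints"]
clip=np.array([115,-54,212.])
for sg in(-1,1):
  for t in(.5,.7,.9,1.1):
    for up in (-1,):
      R=vori(t,sg); Rd=np.array([[np.sin(t),0,-np.cos(t)]]).T
      xt=R[:,0];yt=R[:,1]
      fwd=.97*xt-.244*yt; 
      # ray at 12deg toward +yt from axis
      b=np.deg2rad(14); perp=-( .244*xt+.97*yt)*-1
      ray=np.cos(b)*fwd+np.sin(b)*perp
      for dist in (240,300):
        cam=w(clip)-ray*dist; tcp=cam+160*xt-65*yt
        s=solve_ik(tcp,R); D=tcp-w((0,0,0))
        print(sg,t,dist,"tcp desk",[round(float(k)) for k in(D@dx,D@dy,D[2])],"ray",ray.round(2),None if s is None else (s-q0).round(2))
E
```

```text
-1 0.5 240 tcp desk [20, -54, 251] ray [ 0.47 -0.06 -0.88] [ 0.1  -0.27 -0.42  0.29  0.71  2.69]
-1 0.5 300 tcp desk [-9, -54, 304] ray [ 0.47 -0.06 -0.88] [ 0.16 -0.35 -0.36  0.21  0.57  2.75]
-1 0.7 240 tcp desk [14, -54, 232] ray [ 0.64 -0.08 -0.77] None
-1 0.7 300 tcp desk [-24, -54, 278] ray [ 0.64 -0.08 -0.77] [ 0.03 -0.42 -0.72  0.95  0.86  2.11]
-1 0.9 240 tcp desk [12, -54, 211] ray [ 0.78 -0.1  -0.62] None
-1 0.9 300 tcp desk [-35, -54, 249] ray [ 0.78 -0.1  -0.62] None
-1 1.1 240 tcp desk [14, -54, 191] ray [ 0.88 -0.11 -0.46] None
-1 1.1 300 tcp desk [-39, -54, 218] ray [ 0.88 -0.11 -0.46] None
1 0.5 240 tcp desk [133, -54, 313] ray [ 0.48 -0.06 -0.88] [ 0.   -0.13 -0.05  0.1   0.56 -0.14]
1 0.5 300 tcp desk [104, -54, 366] ray [ 0.48 -0.06 -0.88] [ 0.04 -0.2  -0.01  0.07  0.44 -0.12]
1 0.7 240 tcp desk [113, -54, 315] ray [ 0.64 -0.08 -0.76] None
1 0.7 300 tcp desk [74, -54, 361] ray [ 0.64 -0.08 -0.76] [ 0.04 -0.33 -0.39  0.55  0.74 -0.59]
1 0.9 240 tcp desk [92, -54, 312] ray [ 0.78 -0.1  -0.62] None
1 0.9 300 tcp desk [45, -54, 349] ray [ 0.78 -0.1  -0.62] None
1 1.1 240 tcp desk [73, -54, 306] ray [ 0.89 -0.11 -0.45] None
1 1.1 300 tcp desk [19, -54, 333] ray [ 0.89 -0.11 -0.45] None
```

Run:
```python
from c import *
raise_to(.42,0,120,.1); st("low")
command_gripper(27); st("open")
move_linear(w((0,-203.5,135)),velocity=200)
clip=np.array([115,-54,212.])
def view(t,dist):
    R=vori(t,1);xt=R[:,0];yt=R[:,1];b=np.deg2rad(14)
    ray=np.cos(b)*(.97*xt-.244*yt)+np.sin(b)*(.244*xt+.97*yt)
    return w(clip)-ray*dist+160*xt-65*yt,R
goto(*view(.5,240)); shot("wrist","wa"); st()
goto(*view(.7,300)); shot("wrist","wb"); shot("side","s7"); st()
```

```text
0.336 [ 4.9 -6.5 -0.1] [-1.05 -1.83  0.6 ] 9.8
0.252 [ 4.5 -6.8 -2.2] [-1.33 -1.7   0.42] 9.8
0.168 [ 4.5 -6.3 -2.3] [-1.58 -1.57  0.22] 10.1
0.084 [ 3.9 -6.1 -4.4] [-1.76 -1.32  0.07] 9.6
0.0 [ 3.9 -5.1 -2.8] [-1.84 -1.13  0.08] 9.8
low t 19.09 [627.6 -11.6  78.4] F [ 3.9 -5.1 -2.8] op 9.8
open t 19.66 [627.5 -11.1  79. ] F [ 0.  -0.2 -0.3] op 26.9
 t 21.17 [778.1 119.  311.2] F [-0.7  0.8 -0.3] op 26.8
 t 21.77 [720.5 126.9 360.4] F [-0.1  0.4  1. ] op 26.9
```

View pics/wa.png

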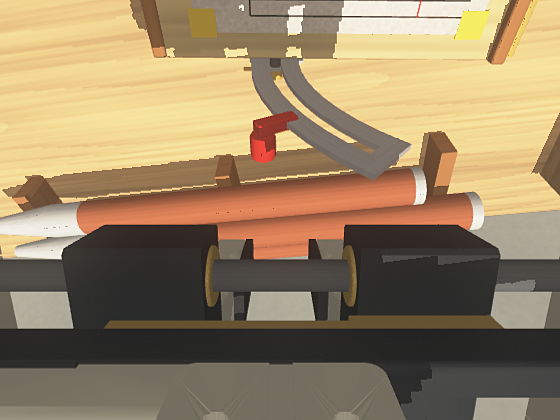

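View pics/wb.png

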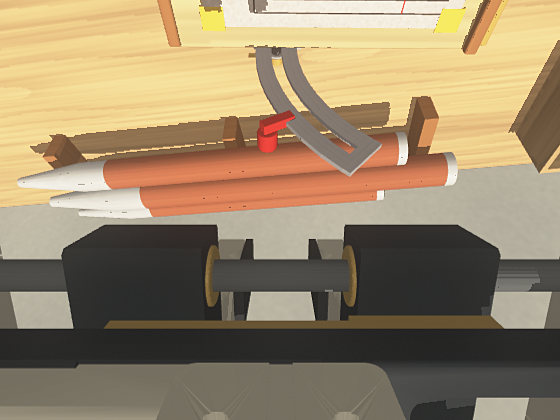

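Both wrist views show the clip clearly: `wa` has the bar from (255,128) to (297,115) with the head at (263,150), and `wb` has the bar from (260,130) to (293,115). Now I'll measure it using depth.

Run:
```python
from c import *
ims=[]
for n in("wa","wb"):
    f=pickle.load(open(n+".pkl","rb"));P=cloud(f)-w((0,0,0));b=f["pixels"].astype(int)
    X=P@dx;Y=P@dy;Z=P[...,2]
    red=(b[...,2]>90)&(b[...,1]<60)&(b[...,0]<60)&(f["range_z"]>0)&(X>95)&(X<150)&(Z>170)&(Z<260)
    y=148.5-Y;z=Z-98;r=np.hypot(y,z);th=np.arctan2(z,y)
    print(n,red.sum(),"x",np.percentile(X[red],[1,25,50,75,99]).round(1),"r",r[red].min(),r[red].max())
    for lo in range(216,266,4):
        m=red&(r>=lo)&(r<lo+4)
        for nm,mm in(("front x<116",m&(X<116)),("back",m&(X>=116))):
            if mm.sum()>2: print(lo,nm,mm.sum(),"x",np.median(X[mm]).round(1),"th",th[mm].min().round(3),np.median(th[mm]).round(3),th[mm].max().round(3))
    fb=(abs(Z-104)<8)&(abs(X)<80)&(Y<100)&(Y>-130)&(f["range_z"]>0); print("flat",np.median(Z[fb]))
    if n=="wa":c=f["pixels"][50:180,230:420]
    else:c=f["pixels"][40:170,240:430]
    ims.append(cv2.resize(c,(560,383),interpolation=cv2.INTER_CUBIC)[:300])
cv2.imwrite("pics/ab.png",np.vstack(ims))
```

```text
wa 883 x [109.4 110.2 113.7 119.2 132.5] r 222.92275071870793 256.8476096617853
220 front x<116 9 x 110.5 th 0.493 0.508 0.529
224 front x<116 47 x 110.0 th 0.493 0.519 0.535
228 front x<116 52 x 110.1 th 0.495 0.52 0.534
232 front x<116 82 x 110.7 th 0.49 0.527 0.534
232 back 7 x 116.6 th 0.529 0.53 0.532
236 front x<116 84 x 110.7 th 0.488 0.527 0.535
236 back 11 x 116.6 th 0.524 0.529 0.533
240 front x<116 81 x 110.4 th 0.495 0.526 0.534
240 back 60 x 120.5 th 0.523 0.533 0.543
244 front x<116 77 x 110.4 th 0.492 0.526 0.532
244 back 94 x 121.2 th 0.521 0.541 0.55
248 front x<116 82 x 111.9 th 0.489 0.526 0.536
248 back 82 x 119.7 th 0.485 0.535 0.547
252 front x<116 38 x 112.8 th 0.494 0.509 0.53
252 back 51 x 119.4 th 0.484 0.511 0.54
256 back 24 x 127.5 th 0.501 0.509 0.514
flat 107.04042672862701
wb 381 x [109.  109.8 110.4 119.5 134. ] r 223.20977649886535 256.88961542683705
220 front x<116 5 x 110.2 th 0.494 0.507 0.52
224 front x<116 27 x 110.1 th 0.491 0.511 0.526
228 front x<116 31 x 109.7 th 0.492 0.511 0.529
232 front x<116 32 x 109.9 th 0.49 0.51 0.526
236 front x<116 33 x 110.1 th 0.49 0.509 0.527
240 front x<116 29 x 109.8 th 0.492 0.509 0.526
240 back 29 x 123.2 th 0.524 0.535 0.543
244 front x<116 31 x 109.8 th 0.493 0.509 0.527
244 back 18 x 119.3 th 0.526 0.531 0.543
248 front x<116 34 x 110.0 th 0.491 0.51 0.525
248 back 15 x 119.6 th 0.498 0.529 0.536
252 front x<116 20 x 112.7 th 0.498 0.509 0.524
252 back 57 x 119.6 th 0.486 0.508 0.532
256 back 19 x 127.7 th 0.501 0.512 0.517
flat 107.0950854749208
```

View pics/ab.png

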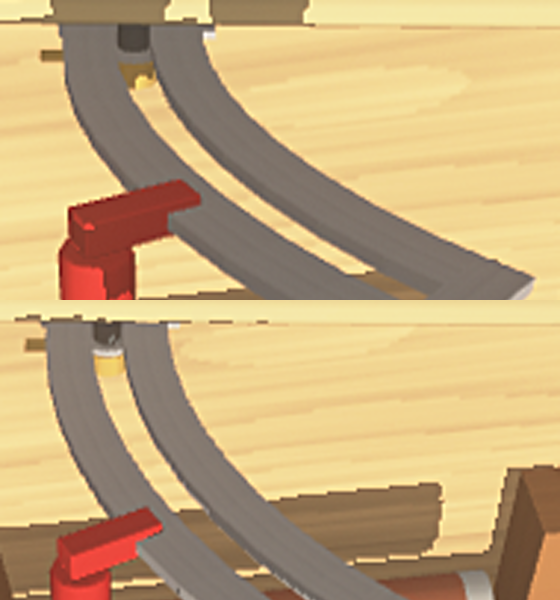

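Run:
```python
from c import *
for n,(u0,u1,v0,v1) in dict(wa=(238,275,60,80),wb=(242,285,48,66)).items():
    f=pickle.load(open(n+".pkl","rb"));P=cloud(f)-w((0,0,0))
    X=P@dx;Y=P@dy;Z=P[...,2]
    print(n)
    for v in range(v0,v1,2):
        print(v,[(u,int(X[v,u].round()),int(Y[v,u].round()),int(Z[v,u].round())) for u in range(u0,u1,3) if Z[v,u]>20 and X[v,u]>100])
    c=f["pixels"][v0-10:v1+25,u0-10:u1+30]; cv2.imwrite(f"pics/p{n}.png",cv2.resize(c,None,fx=7,fy=7,interpolation=cv2.INTER_NEAREST))
    # board free-edge: Y at edge for pixels with z~100-112, near x 60..100
    m=(Z>95)&(Z<125)&(X>60)&(X<104); print("board Y range",np.percentile(Y[m],[0.5,1,99,99.5]),"Xmax",np.percentile(X[(Z>100)&(Z<113)&(abs(Y)<100)],[99]))
```

```text
wa
60 [(250, 114, -84, 94), (253, 113, -81, 97), (256, 113, -78, 98), (259, 112, -75, 99), (262, 112, -73, 99), (265, 113, -70, 98), (268, 113, -67, 98), (271, 111, -64, 103), (274, 110, -61, 106)]
62 [(250, 116, -84, 94), (253, 112, -81, 104), (256, 112, -78, 104), (259, 112, -75, 104), (262, 112, -72, 104), (265, 112, -70, 105), (268, 112, -67, 104), (274, 112, -61, 105)]
64 [(253, 112, -80, 109), (256, 112, -77, 109), (259, 112, -75, 109), (262, 112, -72, 109), (265, 112, -69, 109), (268, 113, -67, 108), (271, 114, -64, 104), (274, 114, -61, 105)]
66 [(253, 113, -80, 113), (256, 113, -77, 113), (259, 112, -75, 114), (262, 112, -72, 115), (265, 112, -69, 114), (268, 112, -67, 114), (271, 116, -64, 104), (274, 116, -61, 104)]
68 [(244, 119, -89, 101), (247, 119, -87, 101), (250, 118, -84, 103), (253, 112, -80, 119), (256, 112, -77, 119), (259, 112, -74, 120), (262, 112, -72, 119), (265, 112, -69, 120), (268, 112, -66, 120), (271, 117, -64, 107), (274, 117, -61, 106)]
70 [(244, 120, -89, 102), (247, 120, -87, 102), (250, 120, -84, 102), (253, 113, -79, 122), (256, 112, -77, 124), (25
[... 2433 characters left out ...]
 123), (266, 113, -70, 122), (269, 113, -67, 122), (272, 122, -65, 106), (275, 121, -62, 108), (278, 121, -59, 107), (281, 122, -55, 105), (284, 113, -52, 121)]
62 [(257, 112, -79, 126), (260, 113, -76, 125), (263, 112, -73, 127), (266, 113, -70, 125), (269, 112, -67, 126), (272, 124, -65, 107), (275, 123, -62, 107), (278, 124, -59, 107), (281, 125, -55, 105), (284, 112, -52, 126)]
64 [(257, 112, -79, 129), (260, 112, -76, 130), (263, 112, -73, 129), (266, 114, -70, 127), (269, 112, -67, 130), (272, 127, -65, 105), (275, 126, -62, 107), (278, 125, -59, 108), (281, 127, -55, 105), (284, 112, -52, 129)]
board Y range [-167.59677188 -165.87506112  151.03805555  152.75395488] Xmax [360.89941027]
```

View pics/pwa.png

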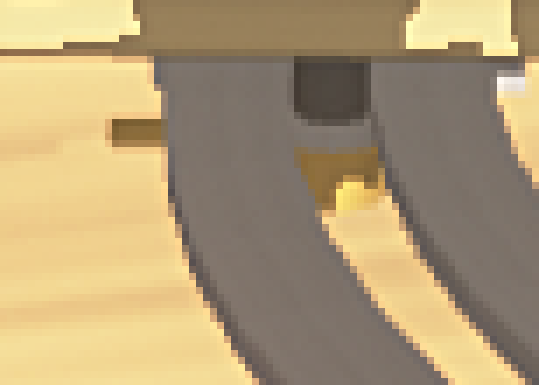

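The index face spans 0.490-0.528 raw in the wrist views. That frame reads heights about 3 mm high (board 107 vs 104, pointer likewise), so the corrected index is about 0.497. Triangulation gives 0.50 and the side view alone up to 0.509, so I'm aiming for a board slope of 0.50. Regripping.

Run:
```python
from c import *
goto(w((0,-203.5,150)),ori()); st()
move_linear(w((0,-203.5,79)),velocity=90); st("down")
command_gripper(5,35); st("closed")
raise_to(0,.503,80); pause(.3); st()
for c,n in(("wrist","w8"),("side","s8"),("top","t8")): shot(c,n)
for n in("s8","t8"):
    f=pickle.load(open(n+".pkl","rb"));P=cloud(f)-w((0,0,0));b=f["pixels"].astype(int)
    X=P@dx;Y=P@dy;Z=P[...,2]; zz=98+np.tan(.5)*(150-Y)+6/np.cos(.5)
    m=(abs(Z-zz)<12)&(abs(X)<95)&(Y<110)&(Y>-130)&(f["range_z"]>0)&(b[...,2]>100)
    k=np.polyfit(Y[m],Z[m],1); print(n,m.sum(),"board th",-np.arctan(k[0]), "off",np.median(Z[m]-zz[m]))
```

```text
t 22.8 [628.3 -11.6 150. ] F [-0.6  0.2  0.6] op 27.1
down t 23.74 [628.  -11.3  79.6] F [0.1 0.7 0.7] op 26.6
closed t 24.18 [627.7 -11.7  79.5] F [-1.2 -3.5  3. ] op 9.5
0.056 [ 3.7 -5.8 -4.2] [-1.64 -1.19  0.06] 10.0
0.112 [ 4.9 -5.8 -3.1] [-1.7  -1.35  0.18] 10.3
0.168 [ 4.3 -7.6 -2.2] [-1.73 -1.53  0.28] 9.7
0.224 [ 4.7 -8.2 -2.2] [-1.82 -1.75  0.4 ] 9.5
0.279 [ 4.9 -8.3 -2.2] [-1.72 -1.89  0.56] 9.7
0.335 [ 5.4 -8.8  0.3] [-1.68 -1.99  0.79] 9.8
0.391 [ 5.8 -9.6 -0.5] [-1.57 -2.06  0.94] 10.0
0.447 [ 5.5 -9.1  0.1] [-1.42 -2.19  1.12] 9.8
0.503 [ 6.2 -8.6  0.4] [-1.23 -2.16  1.25] 9.8
 t 28.08 [632.3  22.3 250.5] F [ 6.4 -7.4  1.2] op 9.6
s8 5879 board th 0.4980422063253552 off 0.3664893460280325
t8 2038 board th 0.4977574766071408 off -1.929459760013657
```

View pics/s8.png

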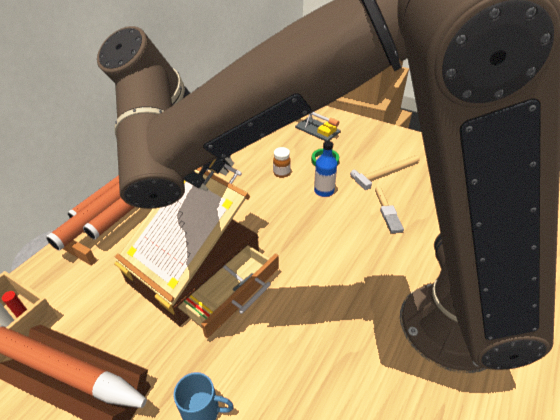

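View pics/w8.png

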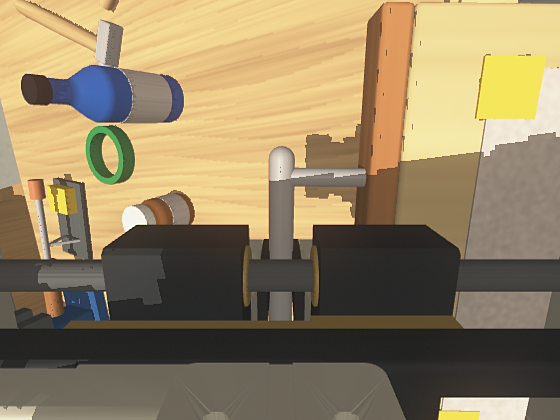

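The board is held at 0.498 by depth in both cameras, the drawer is out, and the bystanders are unmoved. The pooled index estimate is about 0.501, so I'll nudge up by 0.003, recheck and hand in.

Run:
```python
from c import *
raise_to(.503,.506,20); pause(.5); st()
for c,n in(("side","s9"),("top","t9")): shot(c,n)
for n in("s9","t9"):
    f=pickle.load(open(n+".pkl","rb"));P=cloud(f)-w((0,0,0));b=f["pixels"].astype(int)
    X=P@dx;Y=P@dy;Z=P[...,2]; zz=98+np.tan(.5)*(150-Y)+6/np.cos(.5)
    m=(abs(Z-zz)<12)&(abs(X)<95)&(Y<110)&(Y>-130)&(f["range_z"]>0)&(b[...,2]>100)
    k=np.polyfit(Y[m],Z[m],1); print(n,m.sum(),"board th",-np.arctan(k[0]))
# drawer handle position
f=pickle.load(open("s9.pkl","rb"));P=cloud(f)-w((0,0,0));X=P@dx;Y=P@dy;Z=P[...,2]
m=(abs(Z-74)<8)&(X<-210)&(X>-250)&(abs(Y)<40);print("drawer bar x",np.median(X[m]),m.sum())
sign_off(); st()
```

```text
0.506 [ 6.9 -8.1  1.6] [-0.97 -2.19  1.21] 9.8
 t 28.98 [632.3  22.7 251.5] F [ 6.  -7.5  0.7] op 9.8
s9 5871 board th 0.5008857585189049
t9 2038 board th 0.5014509080664354
drawer bar x -230.3057133564381 140
the job is handed in; nothing more can be done
the job is handed in; nothing more can be done
```

The drawer is out at its stop and the gripper is holding the board up at about 0.501 rad. I handed the job in at about 29 s. I could not see the pointer against the clip directly, because the arm hides them in the side and top views and the wrist view doesn't reach them.

- **Drawer:** I hooked it with closed fingers and pulled until the stop pushed back, with about 28 N along the pull. The last side image puts the handle bar at x = -230 mm, which matches the full 85 mm of travel.
- **Board:** I lifted it to 0.42 rad, lowered it again so the wrist camera could look at the clip, then regripped and raised it. The side and top cameras both read a final slope of 0.501 rad, and the grip opening stayed at 9.8 mm on the 11 mm bar.
- **Index:** My estimates of the clip's angle disagree slightly:

| Source | Index angle (rad) |
|---|---|
| Wrist camera, corrected for reading about 3 mm high | 0.497 |
| Side and top cameras, triangulated | 0.50 |
| Side camera alone | 0.509 |

- **Remaining doubt:** I set the board to about the middle of these, so expect an error of up to about 0.008 rad, or 2 mm at the pointer. The measured radii also differed from those stated: the clip tip came out at about 223–225 mm and the pointer tip at about 239 mm, against 235 mm for both. I relied on the angle only.
- **Other things on the bench:** I did not touch them, and they looked unmoved in the last pictures I viewed.

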